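# Pack the gap beside the organiser

## Task

Pack the gap between the organiser's blue rubber buffer and the walnut end post: stand one or both wooden spacers upright on the bar in the gap, as few or as many as leave a remaining gap that suits the red wedge, and then push the wedge tip down, upright, into what remains, with a spacer bearing against it, well over a centimetre deep until you feel it jam tight. Finish holding the wedge by its head and still pressing it home: do not let go. A spacer you do not need stays in the rack; leave everything else on the bar alone.

Things in the scene. Friction and masses are not known exactly. Their poses are not given: they have to be found in the camera images.
- organiser: Clear plastic organiser with a pull-out drawer, fixed on the bar: 220 (x) x 170 (y) x 95 (z) mm, origin at the centre of its underside. The drawer opens toward its -x, its knob standing out at most 80 mm from the front. From its right side (-y) a blue rubber buffer stands out 30 mm: 30 mm wide along x, 75 mm tall from the bar, centred at x = -30 mm.
- buffer_face (a point): Middle of the outer face of the organiser's buffer, at bar level; axes as the organiser's. The gap starts here and runs toward -y.
- post_face (a point): Middle of the face of the walnut end post that looks at the buffer, at bar level; axes parallel to the organiser's, post body toward -y. The post is fixed, 30 mm wide along x, 40 mm deep along y, 75 mm tall. The gap between post_face and buffer_face (parallel faces, same x) is 22 to 44 mm, different every time.
- rack: Aluminium rack, fixed: base plate 50 (x) x 170 (y) x 6 mm, origin at the centre of its underside. Two slots (walls 30 mm long along x, up to 36 mm above the bar) hold the spacers at y = +60 and +20 mm; a V pocket (walls up to about 46 mm above the bar) holds the wedge at y = -50 mm. Spacers and wedge lift straight up out of it.
- spacer_a: Plain pale wooden spacer board, standing upright in its rack slot: 60 (x) x 12 (y, thickness) x 75 (z) mm, 40 g, origin at the centre of its underside, z up. To be grasped across its 60 mm width; it overhangs the 30 mm wide rack walls, buffer and post by 15 mm at both ends. It stands upright by itself.
- spacer_b: Plain pale wooden spacer board, standing upright in its rack slot: 60 (x) x 12 (y, thickness) x 75 (z) mm, 40 g, origin at the centre of its underside, z up. To be grasped across its 60 mm width; it overhangs the 30 mm wide rack walls, buffer and post by 15 mm at both ends. It stands upright by itself.
- wedge: Red wedge, tip down in the rack, 40 mm wide along x, 70 g. Symmetric taper in y: 5 mm thick at the tip, 25 mm at 80 mm above it, then a straight head (25 x 40 mm) up to 116 mm. Origin: centre of the tip, z up. Grasp the head across the 40 mm. Pushed between upright faces 75 mm tall, it jams where it is as thick as the remaining gap; gaps of 10 to 22 mm suit it.
- jar: Round glass storage jar with steel twist cap, 90 mm diameter, 120 mm tall; a bystander, to be left where it is.
- egg_cup: Teal ceramic egg cup, 50 mm diameter, 60 mm tall; a bystander, to be left where it is.
- garlic_press: Stainless garlic press lying down, about 190 mm long; a bystander, to be left where it is.
- tongs: Aluminium salad tongs lying down, about 250 mm long, 26 mm high; a bystander, to be left where it is.
- mug: White mug, 80 mm diameter, 90 mm tall; a bystander, to be left where it is.
- pepper_mill: Walnut pepper mill, 54 mm diameter, 155 mm tall; a bystander, to be left where it is.
There are look-alikes about, which are no part of the job. Of the things like the wedge, leave any that is green; of the rest the larger one is meant. Leave any turquoise look-alike of the spacer_a alone.

How it is judged:
By the outcome, as a careful person would: the job done as asked, in the order asked, and still so for the second after the job is handed in, while the arm keeps its last pose, push and grip.
It also fails if it takes over 64 s, if anything falls off the work surface, if the arm or the gripper's body presses on something with over 40 N, if the wrist force passes 120 N, or if a joint passes its speed limit or range.

## Robot

A 6-joint arm with a two-finger parallel gripper is mounted at the origin on the work surface. World frame = base frame: x ahead of the robot, y to its left, z up, the work surface at z = 0. Lengths are in m, angles in rad, forces in N, time in s.
With the tool pointing down it reaches from about 0.35 to 0.85 m from the base axis. Payload 8.1 kg.
Tool frame: the origin (TCP) lies at the very end of the fingers, on their centre line; the grasp point (between the pads) lies 19 mm behind it; z points along the fingers, y is the line along which they close (so a half turn about z gives the same grasp; the last joint's range is limited). The gripper opens to 93 mm and grips with 3 to 60 N. Pads are 15 mm wide; open, the fingers measure 128 mm over their backs; the gripper's body (75 mm by 188 mm) begins 65 mm behind the grasp point.
Start: joints at [-1.266, 0.13, 1.488, -0, 1.523, -0.085], TCP at [0.228, -0.555, 0.219] pointing down, gripper open.
Joint ranges: [-2.96, 2.96], [-0.89, 2.26], [0.02, 2.5], [-1.34, 4.48], [0, 2.73], [-2.66, 2.66]. Speed limits (rad/s): [2.39, 2.39, 2.79, 3.14, 3.14, 3.14].

## Interface

Orientations are given as a rotation vector (axis times angle).
In Python, from plant import monitor, eyes, ticket gives the robot as it stands.
- The arm moves only by the tool arm_command, never from a script. Its argument "deltas" is a list that holds one entry, the list of rows, each a list of 6 numbers: the shift along the world's x, y, z in cm, then the turn, a rotation vector about the world's x, y, z in degrees. In form: [[[tx, ty, tz, rx, ry, rz], ...]]. A call has 1 to 12 rows; each row shifts and turns the commanded pose from where the row before left it; what a row does not reach is not made up. A row lasts 1/12 s, in which the tool goes at most 41.7 mm and 7.16 degrees, less where a joint would pass 70% of its speed; a pose out of reach is approached as far as the arm can. A call is refused whole if a number of a shift passes 4.17 or a number of a turn 7.16, either way. A call with a gripper value outside its range is refused whole. "gripper" is the opening, from -1 (shut) to 1 (fully open), set as the call begins (left out, the last holds). The fingers move at their own pace and stop on an object; "squeeze" is the grip in N (left out, the last holds). Time passes only in rows, so rows that do not move let the fingers close. It gives the time, the measured TCP pose, the force, the opening and the grip force at its end, in the units of the state.
- monitor.read_state(): the state, without advancing time (a new reading comes with each control period).
- eyes.read_camera(name): name is "scene" or "side" or "wrist"; returns the picture (384x512x3 uint8, blue, green, red); there is no depth.
- eyes.camera_model(name): a dict with "fx", "fy", "cx", "cy" (pixels), "rvec" (rotation vector, rad) and "tvec" (3), from world to camera coordinates, as OpenCV has them. Camera axes: x right, y down, z forward; pixel columns grow to the right and rows downward; lengths in m; the calibration is good to about 2 mm. A picture is of the moment at which its call begins: read the wrist's pose just before it. camera_model takes no time and is no camera call; for the wrist camera it gives the pose at the moment of the call.
- ticket.close_job(): hands the job in; it is judged then, once.
The state is a dict: "t": time; "q": joint angles; "dq": joint speeds; "joint_torque": joint torques, N m; "tool_pos": TCP position; "orientation": TCP orientation; "force": force on the tool from outside, world axes, zero at the start; "wrist_torque": the same for the moment, N m; "opening": finger opening in m; "gripper_force": force on a finger pad.
Only numpy, scipy, OpenCV 4.12 (cv2) and the standard library are available. Lean on these libraries where they do the work, as an engineer would, in place of code of your own. Each camera call takes 0.05 s, during which the arm holds its last target. There are 200 camera calls.

## Working session

There is one attempt and no reset: what is moved stays moved. The work goes in short steps, Python scripts to look and compute and a tool call to move; the robot and the scene stay as the last step left them, time stands still between calls to the robot, and variables do not carry over. Pictures are saved under pics/ and viewed, at most 10 in all, crops included, and the job is handed in when it is done.

Besides the shell and the picture viewer there is one more tool, called after "Emit:" in YAML: its name, and indented under it one key for each argument. arm_command: Moves the arm, as the interface text tells. Its arguments: {"type":"object","properties":{"deltas":{"type":"array"},"gripper":{"type":"number"},"squeeze":{"type":"number"}},"required":["deltas"]}

```bash
ls; mkdir -p pics; python3 - <<'E'
from plant import monitor, eyes
import cv2, numpy as np
a=eyes.read_camera("scene");b=eyes.read_camera("side")
cv2.imwrite("pics/scene0.png",a);cv2.imwrite("pics/side0.png",b)
for n in("scene","side","wrist"):
    m=eyes.camera_model(n);R=cv2.Rodrigues(np.array(m["rvec"]))[0];print(n,m["fx"],m["cx"],m["cy"],(-R.T@np.array(m["tvec"])).round(3),R[2].round(2))
print(monitor.read_state()["t"], monitor.read_state()["orientation"])
E
```

```text
pics
scene 393.85495127223123 260.65513805663045 193.19430216523105 [1.116 0.418 0.995] [-0.46 -0.34 -0.82]
side 394.1818197647957 254.97170445529915 195.61272663275008 [0.332 0.815 1.13 ] [ 0.17 -0.58 -0.79]
wrist 285.75825639808386 251.87305541231441 192.70972766632897 [ 0.291 -0.529  0.384] [-0.23 -0.09 -0.97]
0.1 [-3.08051918e+00 -6.08144617e-01  3.38372772e-04]
```

View pics/scene0.png

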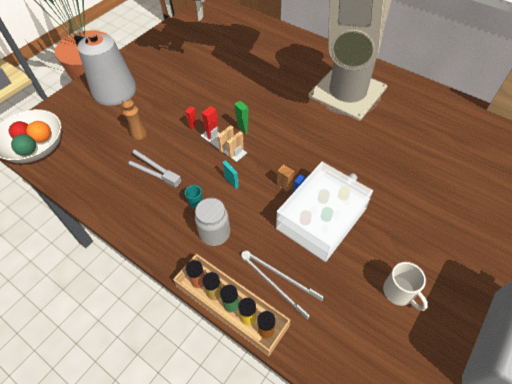

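View pics/side0.png

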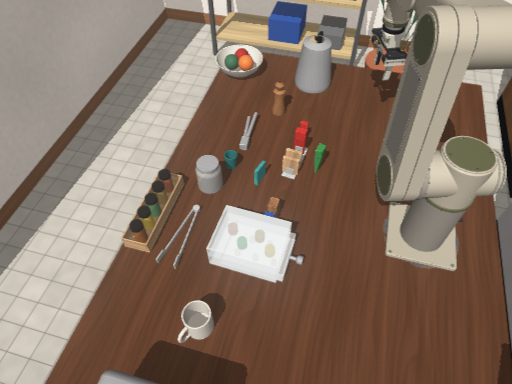

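Scene view: the rack is at (225,140), with the larger red wedge at (210,120), a smaller red one at (191,117) and a green one at (241,117). There is a turquoise board at (231,174); the post is at (285,177) and the buffer at (300,182). I'll enlarge crops of both views.

```bash
python3 - <<'E'
import cv2,numpy as np
a=cv2.imread("pics/scene0.png");b=cv2.imread("pics/side0.png")
A=cv2.resize(a[90:220,180:310],(520*1,520),interpolation=cv2.INTER_CUBIC)
B=cv2.resize(b[110:260,250:330],(277,520),interpolation=cv2.INTER_CUBIC)
cv2.imwrite("pics/crop1.png",np.hstack([A,B]))
E
cat > h.py <<'E'
import cv2,numpy as np
from plant import monitor,eyes
def cam(n):
    m=eyes.camera_model(n);R=cv2.Rodrigues(np.array(m["rvec"],float))[0];t=np.array(m["tvec"],float).ravel()
    return dict(K=np.array([[m["fx"],0,m["cx"]],[0,m["fy"],m["cy"]],[0,0,1]]),R=R,t=t,C=-R.T@t)
def ray(c,p):
    d=c["R"].T@np.linalg.inv(c["K"])@np.array([p[0],p[1],1.]);return d/np.linalg.norm(d)
def plane(c,p,z):
    d=ray(c,p);return c["C"]+d*(z-c["C"][2])/d[2]
def tri(cs,ps):
    A=np.zeros((3,3));b=np.zeros(3);L=[]
    for c,p in zip(cs,ps):
        d=ray(c,p);P=np.eye(3)-np.outer(d,d);A+=P;b+=P@c["C"];L.append((P,c["C"]))
    X=np.linalg.solve(A,b);return X,max(np.linalg.norm(P@(X-C)) for P,C in L)
def proj(c,X):
    u=c["K"]@(c["R"]@np.array(X)+c["t"]);return u[:2]/u[2]
E
```

```text
(no output)
```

View pics/crop1.png

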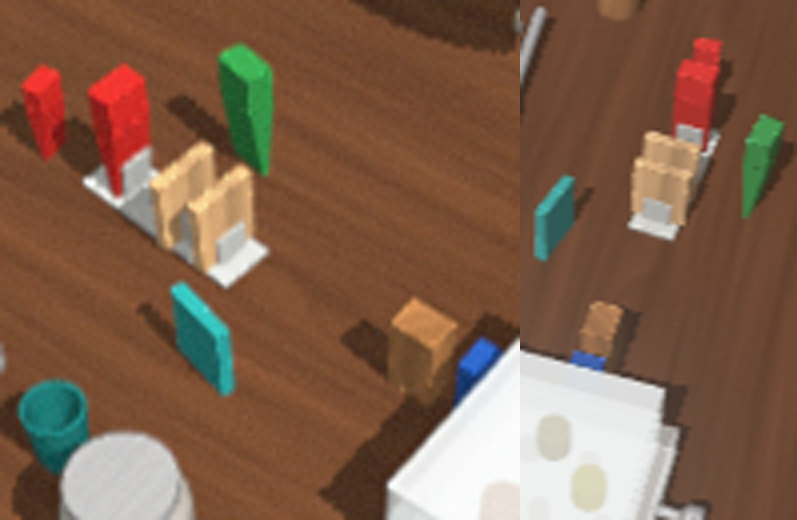

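Crop: the candidates for the wedge are the large red one in the rack (scene 210,120), the small red one outside it (191,117) and the green one (241,117). The large red one in the rack fits: it isn't green and it is the larger of the two reds. The spacers are the pale boards at (226,131) and (236,137), not the turquoise one at (231,174).

```bash
python3 - <<'E'
from h import *
s,d=cam("scene"),cam("side")
P=dict(wedge=((210,109.3),(301.9,128.7)),spL=((225.8,131.3),(293.3,152.4)),spR=((235.8,136.8),(290.4,161.3)),post=((286,170),(274.5,201.7)),buf=((300.5,179.3),(269.6,213)),
green=((240.5,103),(321,146)),turqA=((225,162),(261,170)),smallred=((191,108),(304,123)))
for k,v in P.items(): 
    X,e=tri([s,d],v);print(k,X.round(4),round(e,4))
# rack base corners on plane z=.006
for p in((201,135),(236.5,161),(247,152.5)):print(plane(s,p,.006).round(4))
st=monitor.read_state();w=cam("wrist");R=cv2.Rodrigues(np.array(st["orientation"]))[0]
print(R.round(3));print("cam in tool",(R.T@(w["C"]-st["tool_pos"])).round(4),(R.T@w["R"].T).round(3))
E
```

```text
wedge [ 0.465  -0.2615  0.1269] 0.0011
spL [ 0.4767 -0.1913  0.075 ] 0.0029
spR [ 0.4773 -0.1493  0.0736] 0.0049
post [0.4906 0.0469 0.0711] 0.0005
buf [0.4951 0.0996 0.0737] 0.0025
green [ 0.3823 -0.2029  0.1195] 0.0013
turqA [ 0.5722 -0.1114  0.0547] 0.016
smallred [ 0.4685 -0.3446  0.0857] 0.0026
[ 0.489  -0.2989  0.006 ]
[ 0.5091 -0.1298  0.006 ]
[ 0.4605 -0.1239  0.006 ]
[[ 0.925  0.38  -0.001]
 [ 0.38  -0.925  0.002]
 [ 0.    -0.002 -1.   ]]
cam in tool [ 0.0683  0.0002 -0.1662] [[ 0.001 -0.968 -0.25 ]
 [ 1.     0.001  0.001]
 [-0.001 -0.25   0.968]]
```

Emit:
arm_command:
  deltas:
    - [[2.06, 2.79, 0.1, 0, 0, 5.1], [2.06, 2.79, 0.1, 0, 0, 5.1], [2.06, 2.79, 0.1, 0, 0, 5.1], [2.06, 2.79, 0.1, 0, 0, 5.1], [2.06, 2.79, 0.1, 0, 0, 5.1], [2.06, 2.79, 0.1, 0, 0, 5.1], [2.06, 2.79, 0.1, 0, 0, 5.1], [2.06, 2.79, 0.1, 0, 0, 5.1], [2.06, 2.79, 0.1, 0, 0, 5.1], [2.06, 2.79, 0.1, 0, 0, 5.1], [2.06, 2.79, 0.1, 0, 0, 5.1], [2.06, 2.79, 0.1, 0, 0, 5.1]]
  gripper: 1

```text
t: 1.1
tool_pos: [0.4757, -0.2185, 0.2303]
orientation: [-2.338, -2.097, 0.0]
force: [0.8, -0.7, 0.7]
opening: 0.0931
gripper_force: 0.0
```

Emit:
arm_command:
  deltas:
    - [[0, 0, 0, 0, 0, 0], [0, 0, 0, 0, 0, 0], [0, 0, 0, 0, 0, 0]]

```text
t: 1.35
tool_pos: [0.4749, -0.2202, 0.2302]
orientation: [-2.343, -2.092, 0.001]
force: [-0.1, 0.2, 0.3]
opening: 0.0928
gripper_force: 0.0
```

```bash
cat >> h.py <<'E'
import pickle
def shot(name):
    import time
    st=monitor.read_state();c=cam("wrist");im=eyes.read_camera("wrist")
    cv2.imwrite(f"pics/{name}.png",im);pickle.dump((st,c),open(f"pics/{name}.pkl","wb"))
    R=cv2.Rodrigues(np.array(st["orientation"]))[0]
    print(name,"t",round(st["t"],2),"pos",np.round(st["tool_pos"],4),"yaw(tool y)",round(np.degrees(np.arctan2(R[1,1],R[0,1])),2),"tilt",R[:,2].round(3),"F",np.round(st["force"],1),"open",round(st["opening"],4))
    return im,c
def load(name): 
    st,c=pickle.load(open(f"pics/{name}.pkl","rb"));return cv2.imread(f"pics/{name}.png"),c
E
python3 -c "
from h import *
shot('w1')"
```

```text
w1 t 1.35 pos [ 0.4749 -0.2202  0.2302] yaw(tool y) -6.48 tilt [-0.001 -0.    -1.   ] F [-0.1  0.2  0.3] open 0.0928
```

View pics/w1.png

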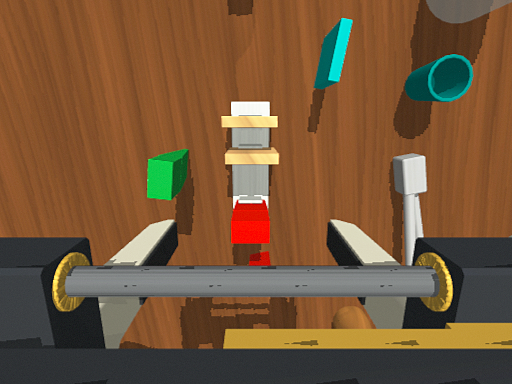

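The wrist view shows the spacer tops at (250,121) and (252,155) and the wedge head at (251,217). I'll take one more shot from a second place, then look over the gap.

Emit:
arm_command:
  deltas:
    - [[0.1, 2, -0.2, 0, 0, 0], [0.1, 2, -0.2, 0, 0, 0], [0.1, 2, -0.2, 0, 0, 0], [0.1, 2, -0.2, 0, 0, 0], [0, 0, 0, 0, 0, 0], [0, 0, 0, 0, 0, 0], [0, 0, 0, 0, 0, 0]]

```text
t: 1.98
tool_pos: [0.4789, -0.1415, 0.2227]
orientation: [2.345, 2.091, -0.001]
force: [0.4, -0.7, 0.1]
opening: 0.0929
gripper_force: 0.0
```

```bash
python3 -c "
from h import *
shot('w2')"
```

```text
w2 t 1.98 pos [ 0.4789 -0.1415  0.2227] yaw(tool y) -6.56 tilt [-0.    -0.001 -1.   ] F [ 0.4 -0.7  0.1] open 0.0929
```

Emit:
arm_command:
  deltas:
    - [[0.1, 3, -0.5, 0, 0, 0.1], [0.1, 3, -0.5, 0, 0, 0.1], [0.1, 3, -0.5, 0, 0, 0.1], [0.1, 3, -0.5, 0, 0, 0.1], [0.1, 1, -0.5, 0, 0, 0.1], [0, 0, 0, 0, 0, 0], [0, 0, 0, 0, 0, 0], [0, 0, 0, 0, 0, 0]]

```text
t: 2.7
tool_pos: [0.4844, -0.0117, 0.1979]
orientation: [2.335, 2.101, -0.001]
force: [-0.4, 0.2, -0.5]
opening: 0.0927
gripper_force: 0.0
```

```bash
python3 -c "
from h import *
shot('w3')"
```

```text
w3 t 2.7 pos [ 0.4844 -0.0117  0.1979] yaw(tool y) -6.03 tilt [ 0.    -0.001 -1.   ] F [-0.4  0.2 -0.5] open 0.0927
```

Emit:
arm_command:
  deltas:
    - [[0, 2, -0.4, 0, 0, 0], [0, 2, -0.4, 0, 0, 0], [0, 2, -0.4, 0, 0, 0], [0, 0, 0, 0, 0, 0], [0, 0, 0, 0, 0, 0], [0, 0, 0, 0, 0, 0]]

```text
t: 3.25
tool_pos: [0.4846, 0.0486, 0.186]
orientation: [2.334, 2.101, -0.0]
force: [-0.7, -0.3, 0.3]
opening: 0.0931
gripper_force: 0.0
```

```bash
python3 -c "
from h import *
shot('w4')
a=[load(n)[0][:250,110:400] for n in('w3','w4')]
b=cv2.resize(np.hstack([a[0][:,:],a[1]]),None,fx=1.37,fy=1.37)
cv2.imwrite('pics/c34.png',b);print(b.shape)"
```

```text
w4 t 3.25 pos [0.4846 0.0486 0.186 ] yaw(tool y) -6.01 tilt [ 0.    -0.001 -1.   ] F [-0.7 -0.3  0.3] open 0.0931
(342, 795, 3)
```

View pics/c34.png

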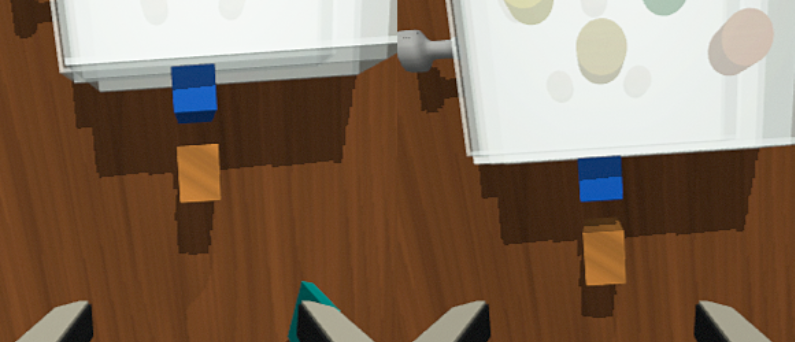

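```bash
python3 - <<'E'
from h import *
def off(p,i): return
for n,cols,r0 in(("w3",(240,252,264),40),("w4",(245,257,269),108)):
    im,_=load(n)
    for c in cols:
        print(n,c,[ (r,)+tuple(im[r,c]) if False else f"{r}:{im[r,c][0]},{im[r,c][1]},{im[r,c][2]}" for r in range(r0,r0+112 if n=="w3" else r0+105,1)] if c==cols[1] else "")
E
```

```text
w3 240 
w3 252 ['40:255,255,255', '41:174,181,172', '42:171,176,168', '43:196,202,193', '44:199,204,196', '45:202,208,201', '46:189,202,196', '47:129,95,83', '48:109,46,0', '49:118,61,18', '50:118,60,19', '51:117,61,17', '52:116,62,20', '53:115,60,16', '54:117,61,22', '55:117,61,19', '56:116,58,19', '57:117,60,25', '58:119,62,24', '59:116,59,21', '60:118,61,25', '61:116,59,16', '62:115,59,20', '63:105,56,22', '64:189,94,26', '65:195,98,24', '66:190,98,26', '67:191,97,25', '68:191,97,24', '69:190,96,29', '70:190,94,23', '71:190,96,25', '72:190,96,26', '73:192,96,25', '74:191,97,28', '75:191,94,22', '76:192,97,29', '77:192,96,26', '78:188,94,23', '79:190,97,26', '80:200,102,30', '81:109,54,11', '82:65,31,1', '83:70,35,13', '84:74,36,16', '85:74,38,14', '86:72,38,11', '87:73,36,13', '88:78,36,3', '89:56,40,31', '90:24,39,64', '91:17,39,66', '92:23,42,66', '93:18,40,67', '94:23,40,66', '95:23,40,67', '96:22,40,64', '97:19,39,66', '98:18,39,64', '99:23,39,66', '100:25,40,67', '101:16,41,63', '102:18,37,66', '103:16,39,67', '104:21,39,62', '105:18,30,47', '106:54,122,190', '107:50,114,175'
[... 1926 characters left out ...]
, '174:46,100,154', '175:45,101,154', '176:45,102,155', '177:44,102,156', '178:51,106,160', '179:39,102,157', '180:46,102,159', '181:46,103,160', '182:45,103,159', '183:43,104,163', '184:49,110,167', '185:51,112,171', '186:51,112,175', '187:49,114,175', '188:51,113,174', '189:52,113,175', '190:51,112,170', '191:46,107,165', '192:49,106,164', '193:43,103,158', '194:43,102,158', '195:51,106,166', '196:50,108,167', '197:48,110,170', '198:50,112,172', '199:49,113,175', '200:50,114,178', '201:52,116,181', '202:54,116,181', '203:54,118,181', '204:51,119,182', '205:57,120,185', '206:51,120,186', '207:55,124,191', '208:23,57,95', '209:14,33,57', '210:25,40,66', '211:20,39,65', '212:23,42,67']
w4 269
```

```bash
cat >> h.py <<'E'
def hedge(ch,cols,r0,r1,lev):
    """sub-pixel row of the first crossing of lev for each column, robust line fit; returns (slope, row at middle column)"""
    ch=ch.astype(float);o=[]
    for c in cols:
        s=ch[r0:r1,c]-lev;k=np.where(s[:-1]*s[1:]<=0)[0]
        if len(k):k=k[0];o.append((c,r0+k+s[k]/(s[k]-s[k+1])))
    o=np.array(o);vx,vy,x,y=cv2.fitLine(o.astype(np.float32),cv2.DIST_HUBER,0,.01,.01).ravel()
    return lambda c:y+vy/vx*(c-x)
E
cat > gap.py <<'E'
from h import *
V={}
for n,bc,br,pc,prs in(("w3",(241,263),(74,87),(246,264),((99,110),(140,152))),("w4",(248,266),(139,152),(248,268),((165.5,175),(200,212)))):
    im,c=load(n);B=im[:,:,0];R=im[:,:,2]
    f=hedge(B,range(*bc),*br,140)
    g=hedge(R,range(*pc),int(prs[0][0]),prs[0][1],115 if n=="w3" else 138)
    k=hedge(R,range(*pc),*prs[1],120)
    # left/right side columns in the middle of the tops
    hc=lambda ch,row,c0,c1,lev:hedge(ch.T,range(row-4,row+5),c0,c1,lev)(row)
    br_=(br[0]-4);pr=(prs[0][1]+prs[1][0])//2
    bl,brr=[hc(B,br_,*x,120) for x in((225,245) if n=="w3" else (235,252),(255,275) if n=="w3" else (262,275))]
    pl,prr=[hc(R,pr,*x,115) for x in((230,248) if n=="w3" else (238,252),(260,280) if n=="w3" else (262,276))]
    V[n]=(c,f,g,k,(bl,brr),(pl,prr));print(n,bl,brr,pl,prr,f(252),g(252),k(252))
cs=[V["w3"][0],V["w4"][0]]
def pt(i,side,frac):
    ps=[]
    for n in("w3","w4"):
        v=V[n];l,r=v[side];u=l+(r-l)*frac;ps.append((u,v[i](u)))
    return ps
for nm,i,s in(("buf",1,4),("post_in",2,5),("post_out",3,5)):
    X,e=tri(cs,pt(i,s,.5));print(nm,X.round(4),round(e,4))
    for n,j in(("w3",0),("w4",1)):
        a,b=[plane(cs[j],pt(i,s,f)[j],.075) for f in(.0,1.)];m=(a+b)/2;d=b-a
        print("  ",n,"z=.075",m.round(4),"yaw",np.degrees(np.arctan2(d[1],d[0])).round(2),"w",np.linalg.norm(d).round(4))
E
python3 gap.py
```

```text
w3 235.69865 267.29877 237.68881 270.1969 80.6279 105.440636 146.89555Traceback (most recent call last):
  File "gap.py", line 12, in <module>
    pl,prr=[hc(R,pr,*x,115) for x in((230,248) if n=="w3" else (238,252),(260,280) if n=="w3" else (262,276))]
            ~~^^^^^^^^^^^^^
  File "gap.py", line 9, in <lambda>
    hc=lambda ch,row,c0,c1,lev:hedge(ch.T,range(row-4,row+5),c0,c1,lev)(row)
                               ~~~~~^^^^^^^^^^^^^^^^^^^^^^^^^^^^^^^^^^^
  File "h.py", line 33, in hedge
    o=np.array(o);vx,vy,x,y=cv2.fitLine(o.astype(np.float32),cv2.DIST_HUBER,0,.01,.01).ravel()
                            ~~~~~~~~~~~^^^^^^^^^^^^^^^^^^^^^^^^^^^^^^^^^^^^^^^^^^^^^^^
cv2.error: OpenCV(4.12.0) /io/opencv/modules/imgproc/src/linefit.cpp:618: error: (-215:Assertion failed) npoints2 >= 0 || npoints3 >= 0 in function 'fitLine'
```

```bash
sed -i 's/else (262,275))/else (265,285))/; s/else (262,276))/else (265,285))/; s/else (238,252)/else (236,254)/' gap.py; python3 gap.py
```

```text
w3 235.69865 267.29877 237.68881 270.1969 80.6279 105.440636 146.89555
w4 242.83063 273.75433 245.89316 276.16907 145.79764 169.31462 207.87067
buf [0.4947 0.0913 0.0744] 0.0002
   w3 z=.075 [0.4945 0.0912 0.075 ] yaw -2.5 w 0.03
   w4 z=.075 [0.4949 0.0913 0.075 ] yaw -3.22 w 0.0297
post_in [0.495  0.0687 0.0745] 0.0004
   w3 z=.075 [0.4945 0.0687 0.075 ] yaw -3.4 w 0.0315
   w4 z=.075 [0.4954 0.0688 0.075 ] yaw -0.97 w 0.0298
post_out [0.491  0.029  0.0746] 0.0005
   w3 z=.075 [0.4905 0.0291 0.075 ] yaw -2.88 w 0.0327
   w4 z=.075 [0.4916 0.0292 0.075 ] yaw -2.12 w 0.0308
```

Gap measured: buffer face y=0.0913, post face y=0.0687, so the gap is about 22.6 mm. That takes one spacer and leaves about 10.6 mm. Next I'll measure the spacers and the wedge.

```bash
python3 - <<'E'
from h import *
for n in("w1","w2"):
    im,c=load(n);hsv=cv2.cvtColor(im,cv2.COLOR_BGR2HSV)
    tan=cv2.inRange(hsv,(8,60,170),(25,160,255));red=cv2.inRange(hsv,(0,180,120),(5,255,255))
    for nm,m in(("tan",tan),("red",red)):
        m[240 if nm=="tan" else 300:]=0
        cn=cv2.findContours(m,cv2.RETR_EXTERNAL,cv2.CHAIN_APPROX_NONE)[0]
        for k in cn:
            if cv2.contourArea(k)>60 and nm: 
                r=cv2.minAreaRect(k);print(n,nm,np.round(r[0],1),np.round(r[1],1),round(r[2],1),cv2.boundingRect(k))
    for col in(228,272) : print(n,col,"tan rows",[f"{r}:{im[r,col][2]}" for r in range(100,270) if tan[r,col]])
    print("red col 251",[f"{r}:{im[r,251][2]}" for r in range(150,345) if red[r,251]])
E
```

```text
w1 tan [252.  155.5] [17. 54.] 90.0 (225, 147, 55, 18)
w1 tan [249.  121.5] [11. 56.] 90.0 (221, 116, 57, 12)
w1 red [259.5 258. ] [14. 21.] 90.0 (249, 251, 22, 15)
w1 red [250.  221.5] [43. 38.] 90.0 (231, 200, 39, 44)
w1 228 tan rows ['117:255', '118:253', '119:253', '120:253', '121:253', '122:253', '123:252', '124:252', '125:253', '126:255', '150:203', '151:226', '152:221', '153:237', '154:255', '155:254', '156:252', '157:252', '158:251', '159:250', '160:249', '161:249', '162:251', '163:255']
w1 272 tan rows ['118:255', '119:254', '120:254', '121:254', '122:254', '123:253', '124:253', '125:255', '126:255', '127:177', '147:205', '148:238', '149:235', '150:232', '151:230', '152:227', '153:244', '155:255', '156:254', '157:253', '158:253', '159:252', '160:252', '161:251', '162:253', '163:255']
red col 251 ['204:206', '205:209', '206:204', '207:204', '208:205', '209:201', '210:238', '211:228', '212:223', '213:224', '214:224', '215:225', '216:224', '217:224', '218:224', '219:223', '220:219', '221:255', '222:254', '223:253', '224:253', '225:252', '226:253', '227:253', '228:252', '229:253
[... 532 characters left out ...]
'186:204', '187:215', '188:216', '190:255', '191:255', '192:255', '193:255', '194:255', '195:255', '196:255', '197:255', '199:191']
w2 272 tan rows ['176:216', '177:231', '178:232', '179:233', '180:232', '181:233', '182:232', '183:233', '184:233', '185:232', '186:232', '187:230', '188:227', '190:255', '191:254', '192:253', '193:252', '194:251', '195:251', '196:250', '197:253', '199:181', '212:234', '213:235', '214:232', '215:231', '216:229', '217:227', '218:230', '219:228', '220:227', '221:226', '222:220', '224:254', '225:252', '226:251', '227:250', '228:251', '229:252', '230:253', '231:255', '232:238']
red col 251 ['262:203', '263:209', '264:216', '265:148', '297:255', '298:255', '299:219']
```

```bash
python3 - <<'E'
from h import *
c1,c2=load("w1")[1],load("w2")[1];s,d=cam("scene"),cam("side")
for nm,a,b in(("spR",(249.5,121.8),(254.3,193.7)),("spL",(252.5,158.6),(256.5,227.8))):
    X,e=tri([c1,c2],(a,b));print(nm,X.round(4),round(e,4),plane(c1,a,X[2]).round(4),plane(c2,b,X[2]).round(4))
for z in(.120,.127,.130):
    l,r=plane(c1,(231,232),z),plane(c1,(269.6,232),z);t,b=plane(c1,(250.5,220.6),z),plane(c1,(250.5,243.2),z)
    print("wedge",z,((l+r)/2).round(4),np.linalg.norm(l-r).round(4),np.linalg.norm(t-b).round(4))
X,e=tri([s,d,c1],((210,109.3),(301.9,128.7),(250.3,232)));print(X.round(4),e.round(4))
im,c=load("w1");hsv=cv2.cvtColor(im,cv2.COLOR_BGR2HSV)
# orientation of the rack: long edges of spacers & wedge
R=im[:,:,2]
for nm,cols,r in(("spR low",range(228,272),(121,131)),("spL low",range(230,274),(158,168)),("wedge low",range(235,266),(236,247))):
    f=hedge(R,cols,*r,215);a,b=[plane(c,(u,f(u)),.075 if 's'==nm[0] else .127) for u in(cols[0],cols[-1])];q=b-a;print(nm,np.degrees(np.arctan2(q[1],q[0])).round(2))
g=cv2.inRange(hsv,(50,150,60),(70,255,255));print("green",cv2.boundingRect(g))
E
```

```text
spR [ 0.4794 -0.155   0.0774] 0.0003 [ 0.4791 -0.155   0.0774] [ 0.4797 -0.155   0.0774]
spL [ 0.4779 -0.1946  0.0812] 0.0001 [ 0.4779 -0.1946  0.0812] [ 0.4778 -0.1946  0.0812]
wedge 0.12 [ 0.4677 -0.2648  0.12  ] 0.04 0.0251
wedge 0.127 [ 0.4681 -0.262   0.127 ] 0.039 0.0244
wedge 0.13 [ 0.4683 -0.2607  0.13  ] 0.0385 0.0242
[ 0.4662 -0.2613  0.1276] 0.002
spR low -6.5
spL low -6.36
wedge low -6.52
green (147, 149, 41, 51)
```

Emit:
arm_command:
  deltas:
    - [[-0.07, -2.55, 0, 0, 0, -0.06], [-0.07, -2.55, 0, 0, 0, -0.06], [-0.07, -2.55, 0, 0, 0, -0.06], [-0.07, -2.55, 0, 0, 0, -0.06], [-0.07, -2.55, 0, 0, 0, -0.06], [-0.07, -2.55, 0, 0, 0, -0.06], [-0.07, -2.55, 0, 0, 0, -0.06], [-0.07, -2.55, 0, 0, 0, -0.06], [0, 0, -2, 0, 0, 0], [0, 0, -2, 0, 0, 0], [0, 0, -2, 0, 0, 0], [0, 0, -2, 0, 0, 0]]

```text
t: 4.3
tool_pos: [0.4785, -0.1559, 0.1053]
orientation: [2.344, 2.09, 0.0]
force: [1.3, 0.8, -0.5]
opening: 0.0928
gripper_force: 0.0
```

Emit:
arm_command:
  deltas:
    - [[0, 0, -1.5, 0, 0, 0], [0, 0, -1.5, 0, 0, 0], [0, 0, -1.5, 0, 0, 0], [0, 0, -1, 0, 0, 0], [0, 0, -0.8, 0, 0, 0], [0, 0, 0, 0, 0, 0], [0, 0, 0, 0, 0, 0], [0, 0, 0, 0, 0, 0]]

```text
t: 4.97
tool_pos: [0.4793, -0.1546, 0.0436]
orientation: [2.342, 2.092, 0.001]
force: [-0.8, -0.8, 0.4]
opening: 0.0929
gripper_force: 0.0
```

```bash
python3 -c "
from h import *
im,c=shot('w5')
cv2.imwrite('pics/w5c.png',cv2.resize(im[130:360,100:420],None,fx=2,fy=2))"
```

```text
w5 t 4.97 pos [ 0.4793 -0.1546  0.0436] yaw(tool y) -6.46 tilt [ 0.001 -0.001 -1.   ] F [-0.8 -0.8  0.4] open 0.0929
```

View pics/w5c.png

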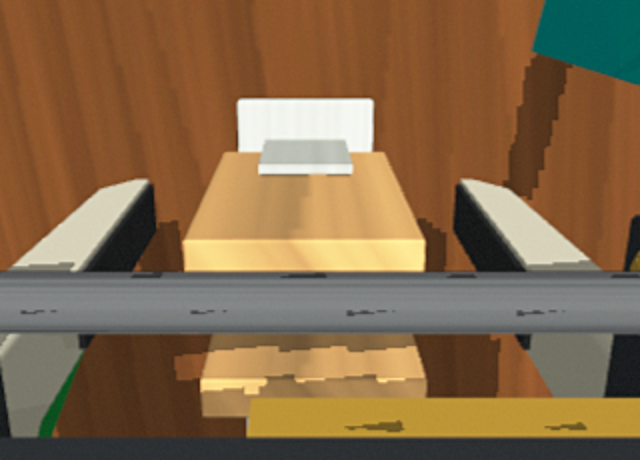

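The spacer stands between the open fingers (its +y top edge at crop row 240). I'll grip it.

Emit:
arm_command:
  deltas:
    - [[0, 0, 0, 0, 0, 0], [0, 0, 0, 0, 0, 0], [0, 0, 0, 0, 0, 0], [0, 0, 0, 0, 0, 0], [0, 0, 0, 0, 0, 0], [0, 0, 0, 0, 0, 0], [0, 0, 0, 0, 0, 0], [0, 0, 0, 0, 0, 0], [0, 0, 0, 0, 0, 0], [0, 0, 0, 0, 0, 0]]
  gripper: -1
  squeeze: 25

```text
t: 5.85
tool_pos: [0.4787, -0.1542, 0.0427]
orientation: [2.343, 2.093, 0.0]
force: [0.2, -0.1, 1.6]
opening: 0.0599
gripper_force: 25.0
```

Emit:
arm_command:
  deltas:
    - [[0, 0, 1, 0, 0, 0], [0, 0, 1.5, 0, 0, 0], [0, 0, 2, 0, 0, 0], [0, 0, 2, 0, 0, 0], [0, 0, 2, 0, 0, 0], [0, 0, 1.5, 0, 0, 0], [0, 0, 1, 0, 0, 0], [0, 0, 0, 0, 0, 0], [0, 0, 0, 0, 0, 0], [0, 0, 0, 0, 0, 0]]

```text
t: 6.68
tool_pos: [0.478, -0.1539, 0.1515]
orientation: [-2.342, -2.092, 0.001]
force: [0.3, 0.3, -1.1]
opening: 0.06
gripper_force: 25.0
```

```bash
python3 - <<'E'
from h import *
im,c=shot('w6');st=monitor.read_state()
print([f"{r}:{im[r,252]}" for r in range(190,268)])
for r in(245,250,255): print(r,plane(c,(252,r),st["tool_pos"][2]+.0376).round(4))
E
```

```text
w6 t 6.68 pos [ 0.478  -0.1539  0.1515] yaw(tool y) -6.45 tilt [-0.002  0.001 -1.   ] F [ 0.3  0.3 -1.1] open 0.06
['190:[117 121 118]', '191:[104 107 105]', '192:[183 195 193]', '193:[193 203 199]', '194:[187 197 192]', '195:[183 196 188]', '196:[212 223 220]', '197:[238 246 243]', '198:[246 252 250]', '199:[197 210 205]', '200:[154 161 159]', '201:[156 164 161]', '202:[155 164 161]', '203:[155 164 161]', '204:[155 164 160]', '205:[160 166 160]', '206:[149 162 164]', '207:[100 151 192]', '208:[ 91 151 196]', '209:[ 92 149 192]', '210:[ 93 149 193]', '211:[ 95 151 194]', '212:[ 90 148 192]', '213:[ 93 151 194]', '214:[ 94 150 193]', '215:[ 92 148 192]', '216:[ 93 148 193]', '217:[ 93 149 191]', '218:[ 91 149 191]', '219:[ 92 147 191]', '220:[ 92 145 189]', '221:[ 90 146 191]', '222:[ 91 145 191]', '223:[ 90 146 190]', '224:[ 92 149 191]', '225:[ 92 149 191]', '226:[ 90 146 192]', '227:[ 94 147 192]', '228:[ 92 145 189]', '229:[ 96 149 200]', '230:[101 159 208]', '231:[100 160 208]', '232:[ 99 158 207]', '233:[ 99 157 207]', '234:[ 99 159 208]', '235:[101 160 209]', '236:[ 99 160 206]', '237:[ 99 159 206]', '238:[101 160 208]', '239:[101 160 207]', '240:[ 98 158 205]', '241:[100 159 208]', '242:[ 99 158 207]', '243:[ 98 158 205]', '244:[100 159 207]', '245:[100 160 210]', '246:[100 160 211]', '247:[100 163 211]', '248:[101 163 212]', '249:[100 163 212]', '250:[ 95 151 200]', '251:[125 203 246]', '252:[143 227 254]', '253:[137 220 250]', '254:[132 214 248]', '255:[130 215 248]', '256:[131 212 248]', '257:[128 211 248]', '258:[125 207 246]', '259:[118 203 243]', '260:[119 195 241]', '261:[119 194 239]', '262:[117 189 235]', '263:[114 187 235]', '264:[116 195 246]', '265:[ 87 134 173]', '266:[89 89 91]', '267:[95 93 86]']
245 [ 0.4788 -0.1453  0.1888]
250 [ 0.4785 -0.148   0.1888]
255 [ 0.4782 -0.1507  0.1888]
```

Emit:
arm_command:
  deltas:
    - [[0.22, 2.88, 0, 0, 0, 0.43], [0.22, 2.88, 0, 0, 0, 0.43], [0.22, 2.88, 0, 0, 0, 0.43], [0.22, 2.88, 0, 0, 0, 0.43], [0.22, 2.88, 0, 0, 0, 0.43], [0.22, 2.88, 0, 0, 0, 0.43], [0.22, 2.88, 0, 0, 0, 0.43], [0.22, 2.88, 0, 0, 0, 0.43], [0, 0, 0, 0, 0, 0], [0, 0, 0, 0, 0, 0], [0, 0, 0, 0, 0, 0], [0, 0, 0, 0, 0, 0]]

```text
t: 7.73
tool_pos: [0.4959, 0.0753, 0.152]
orientation: [-2.28, -2.161, 0.002]
force: [-0.0, -0.8, -1.4]
opening: 0.0599
gripper_force: 25.0
```

Emit:
arm_command:
  deltas:
    - [[0, 0, -1, 0, 0, 0], [0, 0, -1, 0, 0, 0], [0, 0, -0.6, 0, 0, 0], [0, 0, 0, 0, 0, 0], [0, 0, 0, 0, 0, 0], [0, 0, 0, 0, 0, 0]]

```text
t: 8.23
tool_pos: [0.4962, 0.0761, 0.1266]
orientation: [-2.279, -2.162, 0.0]
force: [0.3, -0.1, 0.2]
opening: 0.0601
gripper_force: 25.0
```

```bash
python3 - <<'E'
from h import *
im,c=shot('w7');print(proj(c,(.4947,.0913,.075)),proj(c,(.495,.0687,.0745)))
cv2.imwrite('pics/w7c.png',cv2.resize(im[130:360,100:420],None,fx=2,fy=2))
E
```

```text
w7 t 8.23 pos [0.4962 0.0761 0.1266] yaw(tool y) -3.02 tilt [-0.  0. -1.] F [ 0.3 -0.1  0.2] open 0.0601
[249.39589194 188.97288729] [251.29109027 216.01055665]
```

View pics/w7c.png

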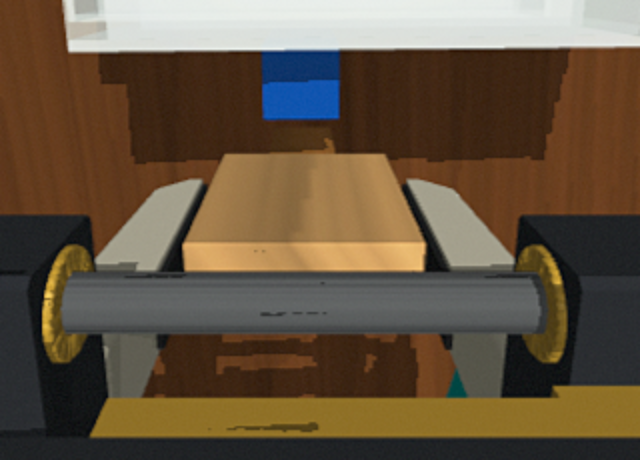

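The picture shows the spacer above the gap, with the buffer edge at row 189 as predicted and the edges parallel. I'll check its bottom edge, then lower it.

```bash
python3 - <<'E'
from h import *
im,c=load('w7')
z=.1266-.0372
print(plane(c,(252,206.6),z).round(4),plane(c,(252,250.5),z+.075).round(4))
E
```

```text
[0.4962 0.0812 0.0894] [0.4963 0.082  0.1644]
```

Emit:
arm_command:
  deltas:
    - [[0, 0, -1, 0, 0, 0], [0, 0, -1, 0, 0, 0], [0, 0, -1, 0, 0, 0], [0, 0, -1, 0, 0, 0], [0, 0, -1, 0, 0, 0], [0, 0, -1, 0, 0, 0], [0, 0, 0, 0, 0, 0], [0, 0, 0, 0, 0, 0], [0, 0, 0, 0, 0, 0]]

```text
t: 9.03
tool_pos: [0.4964, 0.0762, 0.0668]
orientation: [2.279, 2.162, 0.0]
force: [-0.4, 0.0, -0.2]
opening: 0.06
gripper_force: 25.0
```

Emit:
arm_command:
  deltas:
    - [[0, 0, -0.8, 0, 0, 0], [0, 0, -0.8, 0, 0, 0], [0, 0, -0.6, 0, 0, 0], [0, 0, -0.3, 0, 0, 0], [0, 0, -0.2, 0, 0, 0], [0, 0, -0.2, 0, 0, 0], [0, 0, 0, 0, 0, 0], [0, 0, 0, 0, 0, 0]]

```text
t: 9.7
tool_pos: [0.4963, 0.0762, 0.0377]
orientation: [2.279, 2.162, 0.0]
force: [-0.1, -0.4, 0.6]
opening: 0.0599
gripper_force: 25.0
```

Emit:
arm_command:
  deltas:
    - [[0, 0, -0.08, 0, 0, 0], [0, -0.06, 0, 0, 0, 0], [0, -0.06, 0, 0, 0, 0], [0, 0, 0, 0, 0, 0], [0, 0, 0, 0, 0, 0]]

```text
t: 10.12
tool_pos: [0.4963, 0.075, 0.037]
orientation: [2.279, 2.162, 0.0]
force: [0.9, -0.0, -0.4]
opening: 0.0597
gripper_force: 25.0
```

Emit:
arm_command:
  deltas:
    - [[0, 0, -0.08, 0, 0, 0], [0, 0, -0.08, 0, 0, 0], [0, 0, 0, 0, 0, 0], [0, 0, 0, 0, 0, 0], [0, 0, 0, 0, 0, 0]]

```text
t: 10.53
tool_pos: [0.4964, 0.075, 0.0366]
orientation: [2.279, 2.162, -0.0]
force: [-6.6, -1.3, 13.4]
opening: 0.0601
gripper_force: 25.0
```

Emit:
arm_command:
  deltas:
    - [[0, 0, 0.1, 0, 0, 0], [0, 0, 0, 0, 0, 0]]

```text
t: 10.7
tool_pos: [0.4966, 0.075, 0.0367]
orientation: [2.279, 2.162, 0.001]
force: [-3.2, 0.4, 6.1]
opening: 0.0598
gripper_force: 25.0
```

Emit:
arm_command:
  deltas:
    - [[0, 0, 0, 0, 0, 0], [0, 0, 0, 0, 0, 0], [0, 0, 0, 0, 0, 0], [0, 0, 0, 0, 0, 0], [0, 0, 0, 0, 0, 0], [0, 0, 0, 0, 0, 0], [0, 0, 0, 0, 0, 0], [0, 0, 0, 0, 0, 0]]
  gripper: 1

```text
t: 11.37
tool_pos: [0.4962, 0.075, 0.0362]
orientation: [-2.279, -2.162, 0.0]
force: [-0.4, 0.5, -0.1]
opening: 0.0928
gripper_force: 0.0
```

Emit:
arm_command:
  deltas:
    - [[0, 0, 1, 0, 0, 0], [0, 0, 2, 0, 0, 0], [0, 0, 2, 0, 0, 0], [0, 0, 2, 0, 0, 0], [0, 0, 2.5, 0, 0, 0], [0, 0, 2.5, 0, 0, 0], [0, -1.5, 2, 0, 0, 0], [0, -1.5, 1, 0, 0, 0], [0, 0, 0, 0, 0, 0], [0, 0, 0, 0, 0, 0], [0, 0, 0, 0, 0, 0]]

```text
t: 12.28
tool_pos: [0.4958, 0.0453, 0.1857]
orientation: [-2.279, -2.161, 0.001]
force: [0.6, 0.2, -0.1]
opening: 0.0929
gripper_force: 0.0
```

```bash
python3 - <<'E'
from h import *
im,c=shot('w8');print(proj(c,(.4947,.0913,.075)),proj(c,(.495,.0687,.0745)))
cv2.imwrite('pics/w8c.png',cv2.resize(im[60:260,140:380],None,fx=3,fy=3))
E
```

```text
w8 t 12.28 pos [0.4958 0.0453 0.1857] yaw(tool y) -3.03 tilt [-0.001  0.    -1.   ] F [ 0.6  0.2 -0.1] open 0.0929
[248.73979692 143.23114526] [250.31813367 166.47919864]
```

View pics/w8c.png

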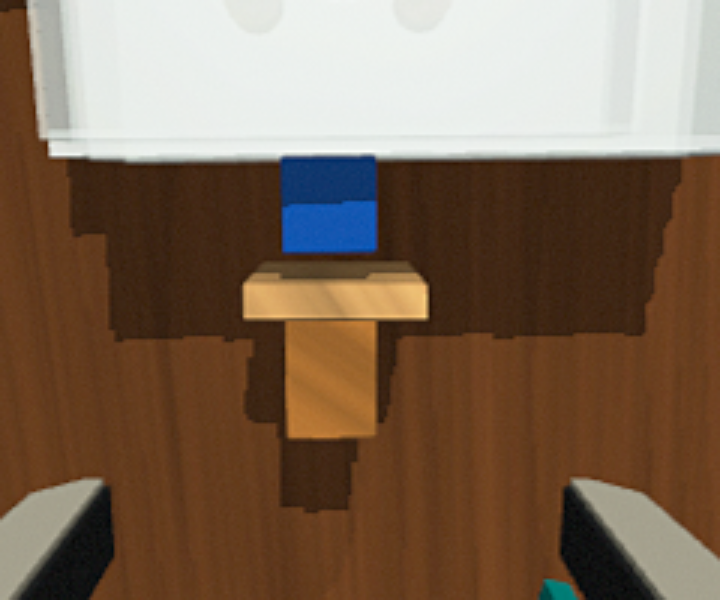

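The spacer stands upright and flush against the post, parallel to it (top edge rows 153–167). Next, the wedge.

Emit:
arm_command:
  deltas:
    - [[-0.3, -2.9, 0.2, 0, 0, -0.38], [-0.3, -2.9, 0.2, 0, 0, -0.38], [-0.3, -2.9, 0.2, 0, 0, -0.38], [-0.3, -2.9, 0.2, 0, 0, -0.38], [-0.3, -2.9, 0.2, 0, 0, -0.38], [-0.3, -2.9, 0, 0, 0, -0.38], [-0.3, -2.9, 0, 0, 0, -0.38], [-0.3, -2.9, 0, 0, 0, -0.38], [-0.3, -2.9, 0, 0, 0, -0.38], [0, 0, 0, 0, 0, 0], [0, 0, 0, 0, 0, 0], [0, 0, 0, 0, 0, 0]]

```text
t: 13.33
tool_pos: [0.4689, -0.2149, 0.1952]
orientation: [-2.341, -2.092, 0.0]
force: [0.5, 0.4, 0.6]
opening: 0.093
gripper_force: 0.0
```

```bash
python3 - <<'E'
from h import *
im,c=shot('w9');c1=load('w1')[1]
hsv=cv2.cvtColor(im,cv2.COLOR_BGR2HSV);red=cv2.inRange(hsv,(0,180,240),(5,255,255))
n,l,s,ce=cv2.connectedComponentsWithStats(red)
for i in range(1,n):
    if s[i,4]>40:print(s[i],ce[i].round(1))
print([f"{r}:{im[r,252][2]}" for r in range(205,285)])
E
```

```text
w9 t 13.33 pos [ 0.4689 -0.2149  0.1952] yaw(tool y) -6.42 tilt [-0.002  0.002 -1.   ] F [0.5 0.4 0.6] open 0.093
[ 235  239   44   25 1076] [256.7 250.9]
[257 297  23   4  50] [270.3 298.7]
[255 307  26   7 101] [265.5 309.9]
['205:158', '206:140', '207:172', '208:176', '209:173', '210:173', '211:165', '212:217', '213:250', '214:255', '215:185', '216:195', '217:205', '218:204', '219:203', '220:203', '221:202', '222:203', '223:200', '224:199', '225:238', '226:225', '227:222', '228:221', '229:222', '230:223', '231:223', '232:223', '233:223', '234:223', '235:223', '236:225', '237:223', '238:215', '239:255', '240:254', '241:252', '242:252', '243:252', '244:252', '245:252', '246:252', '247:253', '248:252', '249:252', '250:252', '251:252', '252:252', '253:252', '254:252', '255:252', '256:252', '257:252', '258:252', '259:252', '260:252', '261:253', '262:255', '263:246', '264:124', '265:65', '266:57', '267:55', '268:49', '269:104', '270:130', '271:124', '272:110', '273:119', '274:132', '275:129', '276:128', '277:136', '278:131', '279:130', '280:132', '281:134', '282:138', '283:138', '284:131']
```

```bash
python3 - <<'E'
from h import *
c=load('w9')[1];c1=load('w1')[1]
X,e=tri([c,c1],((256.7,251),(250.3,231.9)));print(X.round(4),e.round(5))
for z in(.122,):
  print(plane(c,(256.7,251),z).round(4),np.linalg.norm(plane(c,(256,238.5),z)-plane(c,(256,263.5),z)).round(4),np.linalg.norm(plane(c,(235,251),z)-plane(c,(279,251),z)).round(4))
  q=plane(c,(279,251),z)
E
```

```text
[ 0.4674 -0.2667  0.1152] 0.00014
[ 0.4675 -0.2634  0.122 ] 0.0249 0.0402
```

Emit:
arm_command:
  deltas:
    - [[-0.05, -1.6, 0, 0, 0, -0.1], [-0.05, -1.65, 0, 0, 0, 0], [-0.05, -1.6, 0, 0, 0, 0], [0, 0, 0, 0, 0, 0], [0, 0, -2, 0, 0, 0], [0, 0, -2, 0, 0, 0], [0, 0, -2, 0, 0, 0], [0, 0, -2, 0, 0, 0], [0, 0, -1.5, 0, 0, 0], [0, 0, -1.3, 0, 0, 0], [0, 0, 0, 0, 0, 0], [0, 0, 0, 0, 0, 0]]

```text
t: 14.38
tool_pos: [0.4675, -0.2633, 0.0878]
orientation: [-2.342, -2.091, 0.0]
force: [0.3, 0.1, 0.6]
opening: 0.0929
gripper_force: 0.0
```

Emit:
arm_command:
  deltas:
    - [[0, 0, 0, 0, 0, 0], [0, 0, 0, 0, 0, 0], [0, 0, 0, 0, 0, 0], [0, 0, 0, 0, 0, 0], [0, 0, 0, 0, 0, 0], [0, 0, 0, 0, 0, 0], [0, 0, 0, 0, 0, 0], [0, 0, 0, 0, 0, 0], [0, 0, 0, 0, 0, 0], [0, 0, 0, 0, 0, 0], [0, 0, 0, 0, 0, 0], [0, 0, 0, 0, 0, 0]]
  gripper: -1
  squeeze: 60

```text
t: 15.38
tool_pos: [0.4677, -0.2645, 0.0882]
orientation: [-2.344, -2.091, 0.0]
force: [0.1, -0.3, 0.7]
opening: 0.0398
gripper_force: 60.0
```

Emit:
arm_command:
  deltas:
    - [[0, 0, 1, 0, 0, 0], [0, 0, 1.5, 0, 0, 0], [0, 0, 2, 0, 0, 0], [0, 0, 2, 0, 0, 0], [0, 0, 2, 0, 0, 0], [0, 0, 1.5, 0, 0, 0], [0, 0, 0, 0, 0, 0], [0, 0, 0, 0, 0, 0], [0, 0, 0, 0, 0, 0]]

```text
t: 16.13
tool_pos: [0.4673, -0.2642, 0.1873]
orientation: [-2.343, -2.091, 0.0]
force: [-0.6, 0.2, -0.7]
opening: 0.0396
gripper_force: 60.0
```

Emit:
arm_command:
  deltas:
    - [[0, 0, 1, 0, 0, 0], [0.29, 3.5, 0, 0, 0, 0.35], [0.29, 3.5, 0, 0, 0, 0.35], [0.28, 3.5, 0, 0, 0, 0.35], [0.28, 3.5, 0, 0, 0, 0.35], [0.28, 3.5, 0, 0, 0, 0.35], [0.28, 3.5, 0, 0, 0, 0.35], [0.28, 3.5, 0, 0, 0, 0.35], [0.28, 3.5, 0, 0, 0, 0.35], [0.28, 3.5, 0, 0, 0, 0.35], [0.28, 3.5, 0, 0, 0, 0.35], [0, 0, 0, 0, 0, 0]]

```text
t: 17.13
tool_pos: [0.4952, 0.091, 0.1977]
orientation: [-2.272, -2.166, -0.001]
force: [0.6, 0.4, 0.3]
opening: 0.0396
gripper_force: 60.0
```

Emit:
arm_command:
  deltas:
    - [[0, 0, -0.5, 0, 0, 0], [0, 0, -1, 0, 0, 0], [0, 0, -0.5, 0, 0, 0], [0, 0, 0, 0, 0, 0], [0, 0, 0, 0, 0, 0], [0, 0, 0, 0, 0, 0]]

```text
t: 17.63
tool_pos: [0.4959, 0.0846, 0.1781]
orientation: [-2.281, -2.16, 0.0]
force: [-0.4, 0.5, -0.5]
opening: 0.0393
gripper_force: 60.0
```

```bash
python3 - <<'E'
from h import *
im,c=shot('w10')
cv2.imwrite('pics/w10c.png',cv2.resize(im[130:290,140:360],None,fx=3.5,fy=3.5))
print(proj(c,(.4947,.0913,.075)),proj(c,(.4955,.081,.075)))
E
```

```text
w10 t 17.63 pos [0.4959 0.0846 0.1781] yaw(tool y) -3.11 tilt [-0. -0. -1.] F [-0.4  0.5 -0.5] open 0.0393
[250.68788295 184.87112255] [252.08362111 195.10785214]
```

View pics/w10c.png

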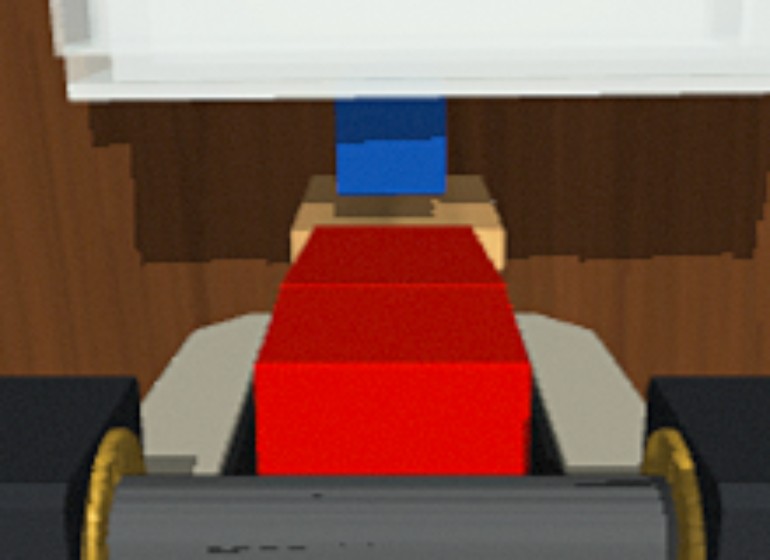

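```bash
python3 - <<'E'
from h import *
im,c=load('w10')
for nm,p,z in(("tip +y edge",(252.3,194.9),.0963),("taper/head edge",(252,130+283/3.5),.1763),("head top +y",(252,130+362/3.5),.2123),("buffer",(251.7,185.3),.0745),("spacer front",(253,195.2),.0745)):
    print(nm,plane(c,p,z).round(4))
E
```

```text
tip +y edge [0.496  0.0869 0.0963]
taper/head edge [0.4964 0.098  0.1763]
head top +y [0.4964 0.098  0.2123]
buffer [0.4956 0.0907 0.0745]
spacer front [0.4964 0.0807 0.0745]
```

Emit:
arm_command:
  deltas:
    - [[0, 0.1, -0.4, 0, 0, 0], [0, 0, -0.6, 0, 0, 0], [0, 0, -0.6, 0, 0, 0], [0, 0, -0.5, 0, 0, 0], [0, 0, -0.3, 0, 0, 0], [0, 0, -0.3, 0, 0, 0], [0, 0, 0, 0, 0, 0], [0, 0, 0, 0, 0, 0]]

```text
t: 18.35
tool_pos: [0.4958, 0.0865, 0.151]
orientation: [-2.279, -2.162, 0.0]
force: [-0.8, 1.0, -1.1]
opening: 0.0396
gripper_force: 60.0
```

Emit:
arm_command:
  deltas:
    - [[0, 0, -0.2, 0, 0, 0], [0, 0, -0.2, 0, 0, 0], [0, 0, -0.2, 0, 0, 0], [0, 0, 0, 0, 0, 0], [0, 0, 0, 0, 0, 0]]

```text
t: 18.77
tool_pos: [0.4959, 0.0862, 0.1451]
orientation: [2.279, 2.162, -0.001]
force: [0.9, -2.2, -2.3]
opening: 0.0397
gripper_force: 60.0
```

Emit:
arm_command:
  deltas:
    - [[0, -0.03, -0.2, 0, 0, 0], [0, 0, -0.2, 0, 0, 0], [0, 0, -0.1, 0, 0, 0], [0, 0, 0, 0, 0, 0], [0, 0, 0, 0, 0, 0]]

```text
t: 19.18
tool_pos: [0.496, 0.0858, 0.1402]
orientation: [2.279, 2.161, -0.001]
force: [1.5, -4.8, -0.6]
opening: 0.0395
gripper_force: 60.0
```

Emit:
arm_command:
  deltas:
    - [[0, 0, -0.1, 0, 0, 0], [0, 0, -0.1, 0, 0, 0], [0, 0, -0.1, 0, 0, 0], [0, 0, 0, 0, 0, 0], [0, 0, 0, 0, 0, 0]]

```text
t: 19.6
tool_pos: [0.4962, 0.0856, 0.1376]
orientation: [2.279, 2.161, -0.0]
force: [0.4, -6.6, 3.1]
opening: 0.0396
gripper_force: 60.0
```

Emit:
arm_command:
  deltas:
    - [[0, -0.06, 0, 0, 0, 0], [0, 0, -0.1, 0, 0, 0], [0, 0, -0.1, 0, 0, 0], [0, 0, 0, 0, 0, 0], [0, 0, 0, 0, 0, 0]]

```text
t: 20.02
tool_pos: [0.4963, 0.0854, 0.1359]
orientation: [2.279, 2.161, 0.001]
force: [-1.2, -5.4, 5.4]
opening: 0.0402
gripper_force: 60.0
```

Emit:
arm_command:
  deltas:
    - [[0, 0, -0.1, 0, 0, 0], [0, 0, -0.1, 0, 0, 0], [0, 0, 0, 0, 0, 0], [0, 0, 0, 0, 0, 0]]

```text
t: 20.35
tool_pos: [0.4967, 0.0854, 0.1352]
orientation: [2.278, 2.161, 0.002]
force: [-3.9, -6.2, 15.1]
opening: 0.0397
gripper_force: 60.0
```

Emit:
arm_command:
  deltas:
    - [[0, -0.04, -0.1, 0, 0, 0], [0, 0, -0.1, 0, 0, 0], [0, 0, 0, 0, 0, 0], [0, 0, 0, 0, 0, 0], [0, 0, 0, 0, 0, 0]]

```text
t: 20.77
tool_pos: [0.4971, 0.0852, 0.1346]
orientation: [2.278, 2.161, 0.003]
force: [-7.2, -5.4, 23.2]
opening: 0.0396
gripper_force: 60.0
```

Emit:
arm_command:
  deltas:
    - [[-0.06, -0.03, -0.1, 0, 0, 0], [0, 0, 0, 0, 0, 0], [0, 0, 0, 0, 0, 0], [0, 0, 0, 0, 0, 0], [0, 0, 0, 0, 0, 0], [0, 0, 0, 0, 0, 0], [0, 0, 0, 0, 0, 0], [0, 0, 0, 0, 0, 0]]

```text
t: 21.43
tool_pos: [0.4971, 0.0852, 0.1345]
orientation: [2.277, 2.16, 0.005]
force: [-8.4, -4.6, 27.8]
opening: 0.0399
gripper_force: 60.0
```

```bash
python3 - <<'E'
from h import *
im,c=shot('w11');s=eyes.read_camera("scene");d=eyes.read_camera("side")
print(np.round(monitor.read_state()["force"],1))
f=lambda a:cv2.resize(a,(400,400),interpolation=cv2.INTER_CUBIC)
cv2.imwrite('pics/fin.png',np.hstack([f(im[90:290,150:350]),f(s[100:220,230:350])]))
E
```

```text
w11 t 21.43 pos [0.4971 0.0852 0.1345] yaw(tool y) -3.01 tilt [ 0.004  0.    -1.   ] F [-8.4 -4.6 27.8] open 0.0399
[-7.1 -3.7 27.7]
```

View pics/fin.png

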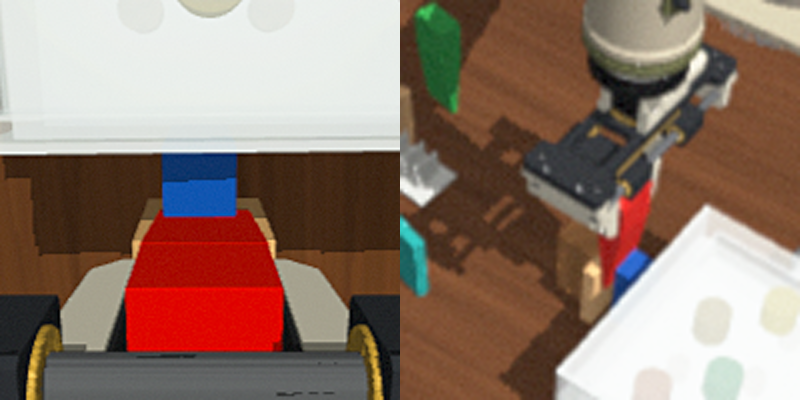

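The wedge sits upright between the spacer and the buffer. It is about 22 mm deep, hasn't slipped in the grip, and holds a steady 28 N. Handing in.

```bash
python3 -c "
from plant import ticket
print(ticket.close_job())"
```

```text
the job is handed in; nothing more can be done
None
```

I stood one spacer upright against the post in the 22.6 mm gap. The red wedge is jammed about 22 mm deep between the spacer and the buffer, still gripped by its head at 60 N and pressed down with about 28 N. The job is handed in at about 21 s of the 64 s allowed.

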